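# Dock the oil can under its retaining block and take off the push-and-turn safety cap

### The arm

A 6-joint arm with a two-finger parallel gripper is mounted at the origin on the work surface. World frame = base frame: x ahead of the robot, y to its left, z up, the work surface at z = 0. Lengths are in mm, angles in rad, forces in N, time in s.
With the tool pointing down it reaches from about 350 to 875 mm from the base axis. Payload 4.2 kg.
Tool frame: the origin (TCP) lies midway between the tips of the shut fingers; the grasp point (between the pads) lies 19 mm behind it; x points along the fingers, y is the direction in which the jaws open and shut, and the axes are right-handed (so a half turn about x gives the same grasp; the last joint's range is limited). The gripper opens to 85 mm and grips with 20 to 120 N. Pads are 22 mm wide; open, the fingers measure 114 mm over their backs; the gripper's body (76 mm by 85 mm) begins 54 mm behind the grasp point. The pads swing forward as they close: fully open they stand 13 mm farther back than shut.
Start: joints at [1.508, 0.385, 0.008, 0, -1.194, -0.259], TCP at [197.639, 592.906, 201.812] pointing down, gripper open.
Joint ranges: [-3.14, 3.14], [-1.21, 2.06], [-1.07, 1.41], [-3.16, 2.05], [-2.99, -0.16], [-3.1, 3.1]. Speed limits (rad/s): [2.79, 2.79, 3.14, 3.14, 3.14, 3.14].

### API

Orientations are given as a unit quaternion [x, y, z, w].
In Python, from bench import readout, imaging, arm gives the robot as it stands.
- The arm moves only by the tool arm_command, never from a script. Its argument "increments" is a list of rows, each a list of 3 entries, a list of its own where there are three numbers: the turn, a rotation vector about the world's x, y, z in degrees, then the shift along the world's x, y, z in mm, then the closure, from 0 (fully open) to 1 (shut). In form: [[[ax, ay, az], [tx, ty, tz], fingers], ...]. A call has exactly 5 rows; each row is the pose to reach, as a shift and turn from the pose measured when the call began; what a row does not reach only later rows make up. A row lasts 1/10 s, in which the tool goes at most 50 mm and 8.59 degrees, less where a joint would pass 70% of its speed; a pose out of reach is approached as far as the arm can. A call with a gripper value outside its range is refused whole. The fingers move at their own pace and stop on an object; the grip force is fixed at half the most. Time passes only in rows, so rows that repeat a pose let the fingers close, or fill a call up. It gives the time, the measured TCP pose, the force and the opening at its end, in the units of the state.
- readout.read_state(): the state, without advancing time (a new reading comes with each control period).
- imaging.get_image(name): name is "scene" or "top" or "wrist"; returns (picture, depth): 400x640x3 uint8, blue, green, red; 400x640 float32, mm along the optical axis (not along the pixel's ray), 0 where there is no reading.
- imaging.camera_info(name): a dict with "vfov" (degrees; the focal length in pixels is half the picture's height over the tangent of half this angle, whatever the lens; pixels are square), "cx", "cy" (the principal point, pixels), "eye" and "rotation" of the camera in the world; the wrist camera has in their place "T_tool_cam" (4x4, takes a point from camera to tool coordinates, whose origin is the TCP and whose axes are the tool frame's). Camera axes: x right, y down, z forward; pixel columns grow to the right and rows downward; lengths in mm; the calibration is good to about 2 mm. A picture is of the moment at which its call begins: read the wrist's pose just before it. camera_info takes no time and is no camera call.
- arm.job_done(): hands the job in, once; it reports no verdict.
The state is a dict: "clock": time; "joints": joint angles; "joint_vel": joint speeds; "joint_efforts": joint torques, N m; "position": TCP position; "ee_rot": TCP orientation; "contact_force": force on the tool from outside, world axes, zero at the start; "wrist_torque": the same for the moment, N m; "gripper_width": finger opening in mm.
Only numpy, scipy, OpenCV 4.12 (cv2) and the standard library are available. Lean on these libraries where they do the work, as an engineer would, in place of code of your own. Each camera call takes 0.05 s, during which the arm holds its last target. There are 200 camera calls.

### The job

Move the grey oil can along the bench, upright and nose first, until its foot is fully home in the steel retaining block, with the toe under the overhanging lip. Then open its safety cap: press the cap down firmly and, while it is pressed, turn it anticlockwise to the stop, lift it off and stand it upright in the shallow steel tray. The can must stay home in the block, and the other things on the bench must be left alone.

Things in the scene. Friction and masses are not known exactly. Their poses are not given: they have to be found in the camera images.
- can: Grey oil can, about 0.65 kg, loose on the bench. Origin: centre of its underside; x points to its nose (the capped end), z up. Dark foot plate 192 (x) by 104 (y) by 10 mm thick, centred on the origin. Body 92 mm wide, x -92 to +74 mm, top at z = 105 mm, so the foot stands out 22 mm as a bare toe at the nose. On top: bar handle at the rear, steel filler collar near the nose.
- can_handle (a point): Centre of the can's handle: a bar 64 mm long along the can's x, 16 mm wide (y), 18 mm high, at x = -55, y = 0, z = 139 mm of the can, with 25 mm of free height under it between its two end posts. Turns with the can.
- can_toe (a point): Middle of the front edge of the can's foot, at half its 10 mm thickness (x = +96, y = 0, z = 5 mm of the can).
- can_mouth (a point): Centre of the steel filler collar's top plane, on the cap's axis (x = +34, y = 0, z = 134 mm of the can); axes as the can's. Collar 75 mm across, 29 mm high. Its inward ledge (inner radius 25 mm, 6 mm thick) holds the cap's lugs down and has two opposite openings that let them rise, centred 67 degrees anticlockwise (from above) of the can's x axis and opposite that.
- cap: Black safety cap, 70 g: ribbed cylinder 44 mm in diameter, 58 mm high, a low bar across the top (to 62 mm). Origin: centre of its underside; z up; x along the bar and along two opposite lugs at the very bottom (12 mm wide, 8 mm thick, reaching to 31 mm radius). It starts locked in the collar, its x along the can's x, underside at z = 119 mm of the can, 43 mm of cylinder above the collar.
- cap_top (a point): Centre of the cap's flat top, 58 mm above its underside. Press: the spring yields at 8 N, 11 N at 6 mm, bottoms at 8 mm (12 N). Latch teeth are clear from 4 mm down; press about 6 mm and keep it there while turning anticlockwise (from above). Middle of the openings at 67 degrees, hard stop at 75 to 80; from 57 to the stop the spring raises it again when let up and it lifts straight off. It cannot turn clockwise.
- block: Dark steel retaining block, bolted to the bench, 26 mm high. Origin: on the bench, middle of the pocket's back face; x points into the back (the way the can's nose must point and travel), z up. The pocket opens to -x between two cheeks 110 mm apart, x -84 to 0 mm, with flared ends widening to about 146 mm at x = -112 mm. No floor: the can slides on the bench. Home: toe edge at x = 0.
- block_lip (a point): Middle of the overhanging lip's front lower edge, at x = -16, y = 0, z = 15 mm of the block. The lip spans the pocket's width and reaches from there to the back face; the can's 10 mm foot goes under it, the can's body stays in front of it.
- tray: Shallow bright steel tray, fixed on the bench, 130 by 130 mm, 14 mm high, walls and floor 3 mm. Origin: centre of its underside, z up. Empty; it is for the cap.
- tin: Bystander: open aluminium tin, 72 mm across, 90 mm high, standing; origin at its underside.
- thinner: Bystander: grey plastic bottle, 60 mm across, 150 mm high, standing; origin at its underside.
- offcut: Bystander: loose steel bar offcut 140 (x) by 28 by 18 mm lying between can and tray; origin at its underside.
- discs: Bystander: stack of black grinding discs, 100 mm across, 18 mm high; origin at its underside.
- wrench: Bystander: steel wrench lying on the bench near the robot, left.
- hammer: Bystander: hammer lying on the bench near the robot, right.
- grinder: Bystander: angle grinder lying at the far side, about 260 mm long, up to 105 mm high.

How it is judged (in metres and radians):
On the way, in this order (a step that is already met when the one before it is completed fails the run):
1. the can stands home in the retaining block, toe under the lip (x of can_toe in the frame of block above -0.01 m and y of can_toe in the frame of block between -0.01 and 0.01 m and angle between the x axis of can and the x axis of block, either way round below 0.1 rad and height (world z) of can_toe below 0.011 m), for 0.2 s.
2. the cap is turned past its latch while pressed down (z of cap in the frame of can below 0.1165 m and angle between the x axis of cap and the x axis of can, either way round above 0.45 rad), for 0.05 s.
3. the cap is lifted off the can (z of cap in the frame of can above 0.145 m), for 0.1 s.
At the end, for the whole second after the job is handed in: The can stands upright in the retaining block with its toe within 10 mm of the back face under the lip, within 10 mm sideways and 0.1 rad of straight; the cap stands upright (within 0.1 rad) on the tray's floor, inside its walls; both are at rest (all of step 1 and angle between can's own z axis and vertical below 0.05 rad and x of cap in the frame of tray between -0.06 and 0.06 m and y of cap in the frame of tray between -0.06 and 0.06 m and z of cap in the frame of tray below 0.008 m and angle between cap's own z axis and vertical below 0.1 rad and linear speed of each of cap, can below 0.02 m/s); the robot touches nothing.
It fails at once if the can is tipped (angle between can's own z axis and vertical above 0.35 rad).
It fails at once if another thing on the bench is moved more than 50 mm (distance of any of tin, thinner, offcut, discs, wrench, hammer, grinder from where it was at the start of the episode above 0.05 m).
It also fails if it takes over 67 s, if anything falls off the work surface, if the arm or the gripper's body presses on something with over 40 N, if the wrist force passes 120 N, or if a joint passes its speed limit or range.

## Working session

There is one attempt and no reset: what is moved stays moved. The work goes in short steps, Python scripts to look and compute and a tool call to move; the robot and the scene stay as the last step left them, time stands still between calls to the robot, and variables do not carry over. Pictures are saved under pics/ and viewed, about 8 in all and at most 12, crops included, and the job is handed in when it is done.

Besides the shell and the picture viewer there is one more tool, called after "Emit:" as name(argument=value, ...) on one line, values as JSON. arm_command: Moves the arm, as the interface text tells. Its arguments: {"type":"object","properties":{"increments":{"type":"array","items":{"type":"array"}}},"required":["increments"]}

```bash
ls; mkdir -p pics; cat > h.py <<'E'
import numpy as np, cv2
from bench import readout, imaging, arm
from scipy.spatial.transform import Rotation as R
def cam(name):
    i=imaging.camera_info(name); st=readout.read_state()
    f=200/np.tan(np.radians(i["vfov"])/2)
    if name=="wrist":
        T=np.array(i["T_tool_cam"]); Rt=R.from_quat(st["ee_rot"]).as_matrix()
        Rc=Rt@T[:3,:3]; e=np.array(st["position"])+Rt@T[:3,3]
    else: Rc=np.array(i["rotation"]); e=np.array(i["eye"])
    return f,i["cx"],i["cy"],Rc,e
def shot(name,fn):
    c=cam(name); p,d=imaging.get_image(name); cv2.imwrite("pics/"+fn+".png",p); np.savez("pics/"+fn+".npz",d=d,p=p,c=np.array(c,dtype=object),allow_pickle=True); return p,d,c
def load(fn):
    z=np.load("pics/"+fn+".npz",allow_pickle=True); return z["p"],z["d"],tuple(z["c"])
def ray(c,u,v,z):
    f,cx,cy,Rc,e=c; r=Rc@np.array([(u-cx)/f,(v-cy)/f,1.]); return e+r*(z-e[2])/r[2]
def cloud(d,c):
    f,cx,cy,Rc,e=c; v,u=np.mgrid[:400,:640]
    P=np.stack([(u-cx)/f*d,(v-cy)/f*d,d],-1)@Rc.T+e; P[d==0]=np.nan; return P
def proj(c,P):
    f,cx,cy,Rc,e=c; q=Rc.T@(np.array(P)-e); return np.array([cx+f*q[0]/q[2],cy+f*q[1]/q[2]])
E
python3 - <<'E'
from h import *
print(readout.read_state())
for n in("scene","top","wrist"): print(n,imaging.camera_info(n))
p,d,c=shot("top","top0"); q,d2,c2=shot("scene","scene0")
E
```

```text
pics
{'clock': 0.0, 'joints': array([ 1.50758632e+00,  3.85554117e-01,  6.61929856e-03, -4.98098563e-04,
       -1.19399400e+00, -2.58600517e-01]), 'joint_vel': array([ 0.00022477,  0.00037517,  0.00053693, -0.00156001, -0.00160365,
        0.00082675]), 'joint_efforts': array([-8.42483178e-05, -3.92286372e+01,  1.88398951e+01,  4.18624967e+00,
       -4.71959080e-03, -3.64943617e-06]), 'position': array([197.45734725, 592.30333304, 200.72070388]), 'ee_rot': array([-0.69787265,  0.11411726,  0.69805137,  0.11258462]), 'contact_force': array([-0.42324468, -0.18553402,  0.34225944]), 'wrist_torque': array([0.02684744, 0.01671319, 0.02292732]), 'gripper_width': 84.96400699906496}
scene {'vfov': 55.82575930275041, 'cx': 318.8439355962349, 'cy': 196.14873476852725, 'eye': array([ 920.21034255, -426.4178053 , 1093.2947441 ]), 'rotation': array([ 0.9007946 ,  0.34418453, -0.09591235, -0.24679328])}
top {'vfov': 50.744969458532594, 'cx': 313.89276344387577, 'cy': 199.9476928178065, 'eye': array([ 290.3268337 ,   17.84631714, 1446.21360582]), 'rotation': array([ 0.70789446, -0.69948138,  0.07431984, -0.0639359 ])}
wrist {'vfov': 60.423803390343124, 'cx': 318.64017818827915, 'cy': 199.54056588853953, 'T_tool_cam': array([[ 6.77080165e-05, -2.62797300e-01,  9.64851063e-01,
        -1.70959532e+02],
       [ 9.99999926e-01, -3.48389140e-04, -1.65065618e-04,
         8.55932815e-01],
       [ 3.79522431e-04,  9.64851003e-01,  2.62797257e-01,
        -6.60441229e+01],
       [ 0.00000000e+00,  0.00000000e+00,  0.00000000e+00,
         1.00000000e+00]])}
```

View pics/top0.png

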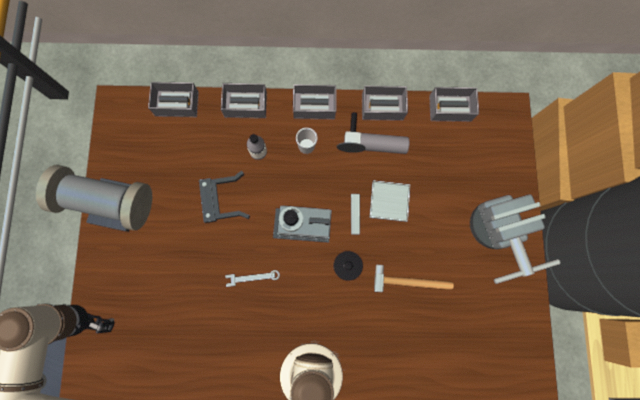

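View pics/scene0.png

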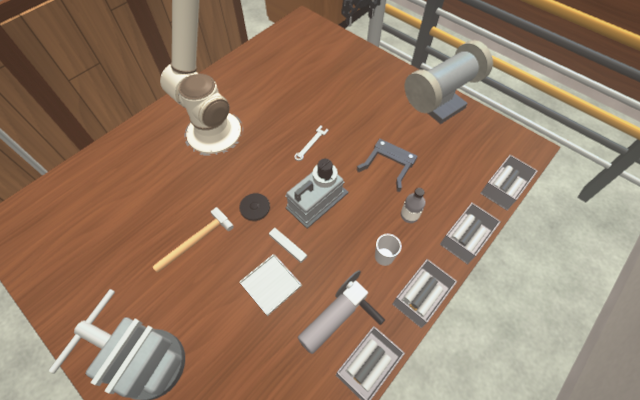

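Top view: can with its cap at (290,217) and nose to the left, block at (215,198) opening right, tray at (390,200), offcut (355,213). The camera rotation is a quaternion, so I'll fix the helper and measure.

```bash
sed -i 's/else: Rc=np.array(i\["rotation"\]); e=/else: Rc=R.from_quat(i["rotation"]).as_matrix(); e=/' h.py
python3 - <<'E'
from h import *
for n in("top","scene"):
    p,d,c=load(n+"0"); c=cam(n); np.savez("pics/"+n+"0.npz",d=d,p=p,c=np.array(c,dtype=object))
    P=cloud(d,c); Z=P[...,2]
    print(n,"bench z",np.nanmedian(Z[(abs(P[...,0]-450)<250)&(abs(P[...,1])<350)]))
    W=(P[...,0]>250)&(P[...,0]<720)&(abs(P[...,1])<400)&(Z>7)
    k,l,s,ce=cv2.connectedComponentsWithStats(W.astype(np.uint8))
    for i in range(1,k):
        if s[i,4]>60:
            m=l==i; r=cv2.minAreaRect(P[m][:,:2].astype(np.float32)); print(s[i],np.round(P[m].mean(0)),"rect",np.round(r[0]),np.round(r[1]),round(r[2],1),"zmax",Z[m].max().round())
    sc=cv2.resize(p[160:270,180:430] if n=="top" else p[120:330,220:450],None,fx=3.2 if n=="top" else 2.6,fy=3.2 if n=="top" else 2.6,interpolation=2)
    cv2.imwrite(f"pics/{n}0c.png",sc)
E
```

```text
top bench z 0.8402009470630674
[ 199  170   51   53 1015] [574. 336.  25.] rect [580. 311.] [170. 156.] 10.3 zmax 37.0
[369 180  17  37  71] [ 596. -209.   12.] rect [ 589. -207.] [ 42. 136.] 68.7 zmax 22.0
[374 182  36  39 118] [ 570. -296.   13.] rect [ 578. -273.] [115. 132.] 84.2 zmax 21.0
[351 193   9  41 327] [ 528. -142.   18.] rect [ 531. -143.] [140.  29.] 0.5 zmax 29.0
[ 273  205   58   37 1790] [481.  37. 104.] rect [491.  42.] [192. 116.] 89.3 zmax 185.0
[333 250  30  31 692] [ 353. -117.   14.] rect [ 353. -117.] [97. 98.] 45.5 zmax 24.0
[374 263  60  29 597] [ 305. -282.   23.] rect [ 308. -304.] [194.  91.] 85.2 zmax 34.0
scene bench z -0.4988053487113575
[357 139  60  52 868] [578. 329.  24.] rect [581. 308.] [168. 158.] 10.3 zmax 33.0
[ 285  159   63   69 2314] [507.  14.  96.] rect [493.  36.] [193. 103.] 85.7 zmax 183.0
[239 193  31  28 642] [ 357. -122.   13.] rect [ 355. -121.] [97. 98.] 84.1 zmax 22.0
[172 208  61  50 646] [ 310. -290.   21.] rect [ 305. -305.] [189.  92.] 84.1 zmax 30.0
[269 228  38  34 406] [ 534. -147.   16.] rect [ 532. -146.] [ 29. 142.] 90.0 zmax 22.0
[239 254  62  62 234] [ 583. -267.   12.] rect [ 580. -267.] [130. 131.] 84.5 zmax 21.0
```

View pics/top0c.png

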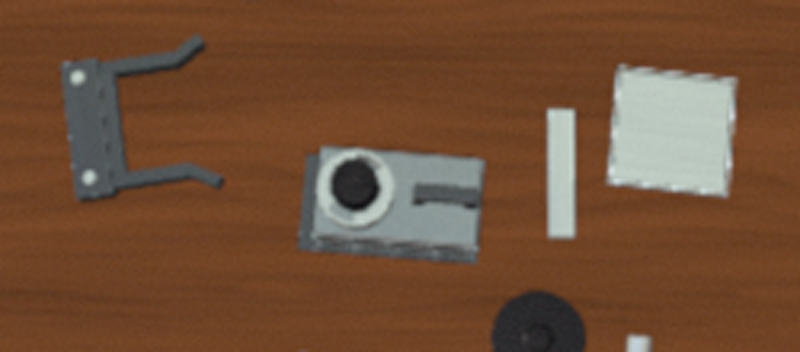

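Block opens towards −y with its axis yawed about 100° at roughly (575,343). The can is near (492,40), yaw about 86°. I'll compute the current jaw yaw and a move planner, then look from near with the wrist camera.

```bash
cat >> h.py <<'E'
def tool(psi):  # tool down, jaw axis y at yaw psi (deg)
    a=np.radians(psi); x=np.array([0,0,-1.]); y=np.array([np.cos(a),np.sin(a),0]); return np.stack([x,y,np.cross(x,y)],1)
def plan(pos,psi):
    st=readout.read_state(); Rc=R.from_quat(st["ee_rot"])
    print("rotvec",np.round(np.degrees((R.from_matrix(tool(psi))*Rc.inv()).as_rotvec()),1),"shift",np.round(np.array(pos)-st["position"],1))
def now():
    st=readout.read_state(); M=R.from_quat(st["ee_rot"]).as_matrix()
    print("t",round(st["clock"],2),"pos",np.round(st["position"],1),"psi",np.degrees(np.arctan2(M[1,1],M[0,1])).round(1),"down",np.round(M[:,0],3),"q",np.round(st["joints"],2),"F",np.round(st["contact_force"],1),"w",round(st["gripper_width"],1)); return st
E
python3 - <<'E'
from h import *
now(); plan([520,150,330],176); plan([520,150,330],-4)
E
```

```text
t 0.1 pos [197.5 592.4 200.9] psi -108.4 down [-0.    -0.002 -1.   ] q [ 1.51  0.39  0.01 -0.   -1.19 -0.26] F [ 0.2  0.6 -0.3] w 85.7
rotvec [  0.1  -0.1 -75.6] shift [ 322.5 -442.4  129.1]
rotvec [1.000e-01 1.000e-01 1.044e+02] shift [ 322.5 -442.4  129.1]
```

Emit:
arm_command(increments=[[[0,0,-7],[0,0,50],0],[[0,0,-15],[30,-40,90],0],[[0,0,-23],[60,-80,115],0],[[0,0,-31],[90,-120,130],0],[[0,0,-38],[118,-160,130],0]])

```text
clock: 0.6
position: [305.2, 447.5, 330.7]
ee_rot: [-0.622, 0.335, 0.623, 0.336]
contact_force: [0.8, 0.2, 0.7]
gripper_width: 85.4
```

Emit:
arm_command(increments=[[[0,0,-8],[30,-40,0],0],[[0,0,-16],[60,-80,0],0],[[0,0,-24],[90,-120,0],0],[[0,0,-32],[120,-160,0],0],[[0,0,-38],[150,-200,0],0]])

```text
clock: 1.1
position: [455.1, 246.5, 330.6]
ee_rot: [-0.478, 0.521, 0.478, 0.522]
contact_force: [0.9, 1.1, 0.5]
gripper_width: 85.2
```

```bash
python3 - <<'E'
from h import *
now(); plan([520,150,330],176)
p,d,c=shot("wrist","w1"); 
E
```

```text
t 1.1 pos [455.1 246.5 330.6] psi 175.1 down [ 0.001  0.002 -1.   ] q [ 0.81  0.13 -0.02 -0.   -1.42 -0.9 ] F [0.9 1.1 0.5] w 85.2
rotvec [-0.1  0.   0.9] shift [ 64.9 -96.5  -0.6]
```

View pics/w1.png

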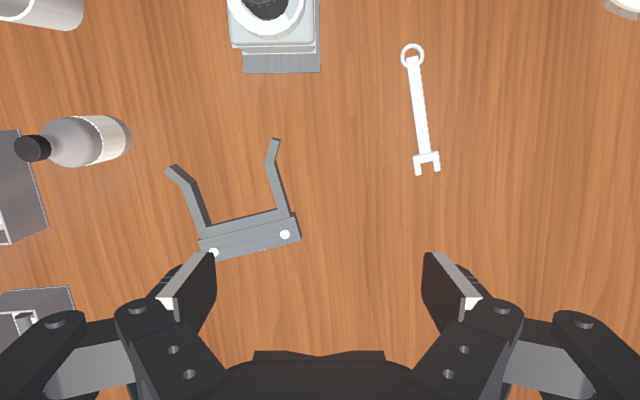

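Wrist view: block with opening up (towards can), arms tips at (170,172) and (275,142), bar (200–300, 210–260); the can's toe edge along (245–320, 72). Measuring from the depth and mask.

```bash
python3 - <<'E'
from h import *
p,d,c=load("w1"); P=cloud(d,c); Z=P[...,2]
X,Y=P[...,0],P[...,1]
print("bench z",np.nanmedian(Z[150:240,320:400]))
m=(Z>20)&(Z<45)&(X>470)&(X<690)&(Y>180)&(Y<400)
k,l,s,ce=cv2.connectedComponentsWithStats(m.astype(np.uint8)); i=1+np.argmax(s[1:,4]); m=l==i
print("blk z",np.percentile(Z[m],[5,50,95]))
v,u=np.where(m); 
Q=np.array([ray(c,a,b,26) for a,b in zip(u,v)])[:,:2].astype(np.float32)
r=cv2.minAreaRect(Q); print("rect",r, np.round(cv2.boxPoints(r)))
# frame from yaw guess; local coordinates
for yaw in (r[2]+90,):
    a=np.radians(yaw); R2=np.array([[np.cos(a),np.sin(a)],[-np.sin(a),np.cos(a)]])
    L=(Q-np.array(r[0]))@R2.T
    print("yaw",yaw,"xlim",L.min(0),L.max(0))
    for x0 in range(-80,85,10):
        S=L[abs(L[:,0]-x0)<3]; y=np.sort(S[:,1]); 
        g=np.argmax(np.diff(y)) if len(y)>1 else 0
        print(x0,np.round([y[0],y[g],y[g+1],y[-1]],1))
E
```

```text
bench z -1.1841105165292447
blk z [23.14496192 24.88696606 26.58889145]
rect ((579.6613159179688, 306.53863525390625), (168.5625762939453, 154.2163848876953), 9.571313858032227) [[484. 369.]
 [509. 216.]
 [676. 245.]
 [650. 397.]]
yaw 99.57131385803223 xlim [-77.10819516 -84.28119899] [77.1081996  84.28137165]
-80 [-73.  -73.   75.8  75.8]
-70 [-84.3 -67.4  68.6  84.3]
-60 [-78.7 -59.6  62.8  78.5]
-50 [-72.2 -54.4  56.8  72.7]
-40 [-68.1 -52.3  55.7  69.9]
-30 [-68.  -52.2  55.5  70. ]
-20 [-68.  -52.5  55.8  70.3]
-10 [-67.8 -51.9  56.   70.2]
0 [-67.8 -52.1  55.8  70.1]
10 [-67.6 -52.4  56.1  70. ]
20 [-67.6 -45.6 -44.2  70.3]
30 [-67.8  33.8  34.7  70.2]
40 [-73.2  73.2  73.8  76.4]
50 [-73.1  56.6  57.6  76.3]
60 [-67.4 -66.  -64.5  76.3]
70 [-57.1  20.4  21.4  76.2]
80 [-55.4 -55.4 -49.  -42.6]
```

Emit:
arm_command(increments=[[[0,0,0],[8,-45,0],0],[[0,0,0],[16,-90,0],0],[[0,0,0],[25,-135,0],0],[[0,0,0],[35,-170,0],0],[[0,0,0],[35,-170,0],0]])

```text
clock: 1.65
position: [493.1, 68.1, 330.2]
ee_rot: [-0.475, 0.525, 0.474, 0.524]
contact_force: [0.2, 1.0, 0.2]
gripper_width: 85.8
```

```bash
python3 - <<'E'
from h import *
now()
p,d,c=shot("wrist","w2"); P=cloud(d,c); X,Y,Z=P[...,0],P[...,1],P[...,2]
box=(X>380)&(X<600)&(Y>-120)&(Y<180)
for lo,hi,zz in((98,115,105),(128,138,134),(140,158,148),(165,190,177)):
    m=(box&(Z>lo)&(Z<hi)).astype(np.uint8); k,l,s,ce=cv2.connectedComponentsWithStats(m)
    for i in range(1,k):
        if s[i,4]<150: continue
        v,u=np.where(l==i); Q=np.array([ray(c,a,b,zz) for a,b in zip(u,v)])[:,:2].astype(np.float32)
        r=cv2.minAreaRect(Q); print(zz,s[i],"zmed",np.median(Z[l==i]).round(1),"rect",np.round(r[0],1),np.round(r[1],1),round(r[2],1),"circ",np.round(cv2.minEnclosingCircle(Q)[0],1),round(cv2.minEnclosingCircle(Q)[1],1))
E
```

```text
t 1.65 pos [493.1  68.1 330.2] psi 174.2 down [ 0.    -0.002 -1.   ] q [ 0.47  0.1  -0.06  0.   -1.41 -0.57] F [0.2 1.  0.2] w 85.8
105 [ 275   52   84  149 6961] zmed 103.6 rect [488.7  27. ] [162.9  89.7] 86.1 circ [488.6  27.2] 90.7
105 [291 150  23  22 210] zmed 103.9 rect [514.5  57.4] [34.3 14.2] 46.1 circ [511.5  60.3] 17.4
134 [ 286  137   70   69 1458] zmed 132.8 rect [490.9  69.7] [74.7 74.9] 84.2 circ [491.1  70. ] 37.9
148 [ 309   51   18   69 1083] zmed 146.6 rect [485.2 -18.2] [63.2 15.8] 86.1 circ [485.1 -18.1] 31.8
177 [ 297  156   47   47 1651] zmed 176.0 rect [491.2  68.8] [44.7 44.1] 39.1 circ [491.1  69. ] 22.7
```

View pics/w2.png

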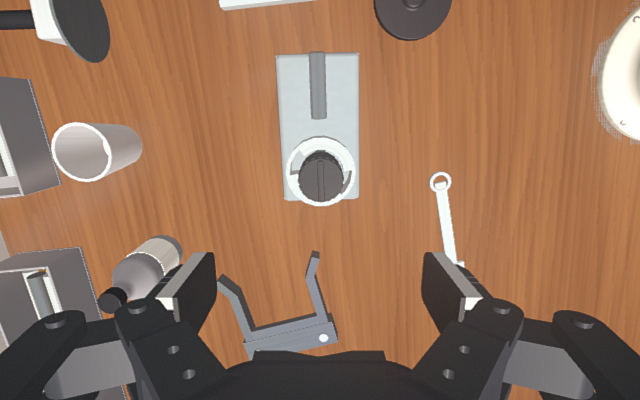

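Can: yaw 86.1°, handle at (485,−18), mouth (491,70), spacing 88 mm against 89 given, heights right. In the picture the handle is at (318,85) and the cap at (321,178). Next: grip the handle.

Emit:
arm_command(increments=[[[0,0,2],[-4,-43,-30],0],[[0,0,2],[-8,-86,-60],0],[[0,0,2],[-8,-86,-100],0],[[0,0,2],[-8,-86,-140],0],[[0,0,2],[-8,-86,-165],0]])

```text
clock: 2.2
position: [482.9, -16.1, 162.0]
ee_rot: [-0.483, 0.517, 0.484, 0.514]
contact_force: [0.2, -0.6, 0.0]
gripper_width: 85.7
```

Emit:
arm_command(increments=[[[0,0,0],[0,0,-25],0],[[0,0,0],[0,0,-44],0],[[0,0,0],[0,0,-44],0.5],[[0,0,0],[0,0,-44],1],[[0,0,0],[0,0,-44],1]])

```text
clock: 2.7
position: [484.0, -15.4, 119.3]
ee_rot: [-0.484, 0.516, 0.484, 0.515]
contact_force: [0.5, 0.2, -0.3]
gripper_width: 44.0
```

```bash
python3 - <<'E'
from h import *
now()
E
```

```text
t 2.7 pos [484.  -15.4 119.3] psi 176.4 down [-0.002 -0.001 -1.   ] q [ 0.31  0.23 -0.45  0.   -0.9  -0.37] F [ 0.5  0.2 -0.3] w 44.0
```

Emit:
arm_command(increments=[[[0,0,0],[0,0,0],1],[[0,0,0],[0,0,0],1],[[0,0,0],[0,0,0],1],[[0,0,0],[0,0,0],1],[[0,0,0],[0,0,0],1]])

```text
clock: 3.2
position: [484.0, -15.5, 119.3]
ee_rot: [-0.484, 0.516, 0.484, 0.515]
contact_force: [-0.2, 0.0, -0.0]
gripper_width: 0.1
```

```bash
python3 - <<'E'
from h import *
now(); p,d,c=shot("wrist","w3"); q,_,c2=shot("scene","s3")
cv2.imwrite("pics/c3.png",np.hstack([cv2.resize(p,(640,400)),cv2.resize(q[100:260,250:350],(250,400),interpolation=2)])[:, 100:])
E
```

```text
t 3.2 pos [484.  -15.5 119.3] psi 176.4 down [-0.001 -0.001 -1.   ] q [ 0.31  0.23 -0.45  0.   -0.9  -0.37] F [-0.2  0.  -0. ] w 0.1
```

View pics/c3.png

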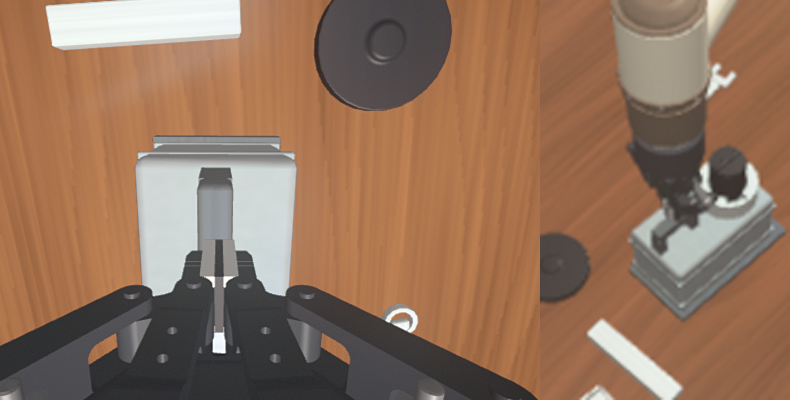

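```bash
python3 - <<'E'
from h import *
p,d,c=load("w3"); P=cloud(d,c)
for v in range(160,360,8): print(v,[tuple(np.round(P[v,u]).tolist()) for u in (300,310,318,326,336,350)])
E
```

```text
160 [(491.0, -54.0, 102.0), (486.0, -54.0, 101.0), (481.0, -54.0, 101.0), (477.0, -53.0, 101.0), (471.0, -53.0, 102.0), (464.0, -52.0, 100.0)]
168 [(491.0, -50.0, 103.0), (486.0, -51.0, 108.0), (481.0, -50.0, 107.0), (477.0, -50.0, 107.0), (472.0, -49.0, 103.0), (464.0, -48.0, 103.0)]
176 [(490.0, -51.0, 128.0), (485.0, -50.0, 128.0), (481.0, -50.0, 129.0), (478.0, -50.0, 129.0), (472.0, -45.0, 104.0), (464.0, -44.0, 106.0)]
184 [(489.0, -50.0, 144.0), (485.0, -50.0, 146.0), (481.0, -50.0, 145.0), (478.0, -50.0, 145.0), (472.0, -40.0, 105.0), (464.0, -40.0, 104.0)]
192 [(489.0, -47.0, 147.0), (485.0, -47.0, 148.0), (482.0, -47.0, 148.0), (478.0, -47.0, 147.0), (472.0, -36.0, 105.0), (465.0, -35.0, 104.0)]
200 [(490.0, -44.0, 147.0), (485.0, -43.0, 147.0), (482.0, -43.0, 147.0), (478.0, -43.0, 146.0), (473.0, -31.0, 103.0), (465.0, -30.0, 104.0)]
208 [(490.0, -40.0, 146.0), (486.0, -40.0, 146.0), (482.0, -40.0, 147.0), (479.0, -39.0, 147.0), (473.0, -26.0, 104.0), (465.0, -25.0, 103.0)]
216 [(490.0, -36.0, 147.0), (486.0, -36.0, 147.0), (482.0, -36.0, 146.0), (479.0, -35.0, 146.0), (4
[... 1756 characters left out ...]
487.0, -33.0, 218.0), (486.0, -18.0, 196.0), (484.0, -11.0, 186.0), (481.0, -16.0, 194.0), (478.0, -32.0, 217.0), (475.0, -32.0, 218.0)]
328 [(487.0, -33.0, 221.0), (486.0, -15.0, 196.0), (484.0, -7.0, 185.0), (481.0, -14.0, 195.0), (478.0, -29.0, 216.0), (475.0, -33.0, 222.0)]
336 [(487.0, -29.0, 219.0), (486.0, -12.0, 196.0), (487.0, 35.0, 133.0), (481.0, -11.0, 195.0), (478.0, -28.0, 218.0), (475.0, -32.0, 224.0)]
344 [(487.0, -28.0, 220.0), (487.0, -8.0, 195.0), (487.0, 41.0, 132.0), (482.0, -8.0, 196.0), (479.0, -26.0, 218.0), (476.0, -32.0, 227.0)]
352 [(488.0, -24.0, 218.0), (487.0, -8.0, 199.0), (488.0, 46.0, 132.0), (482.0, -7.0, 198.0), (479.0, -23.0, 218.0), (476.0, -32.0, 229.0)]
```

```bash
python3 - <<'E'
import cv2
a=cv2.imread("pics/w3.png")[150:370,200:440]; b=cv2.imread("pics/s3.png")[130:240,265:355]
cv2.imwrite("pics/c4.png",cv2.hconcat([cv2.resize(a,(436,400),interpolation=2),cv2.resize(b,(328,400),interpolation=2)]))
E
```

```text
(no output)
```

View pics/c4.png

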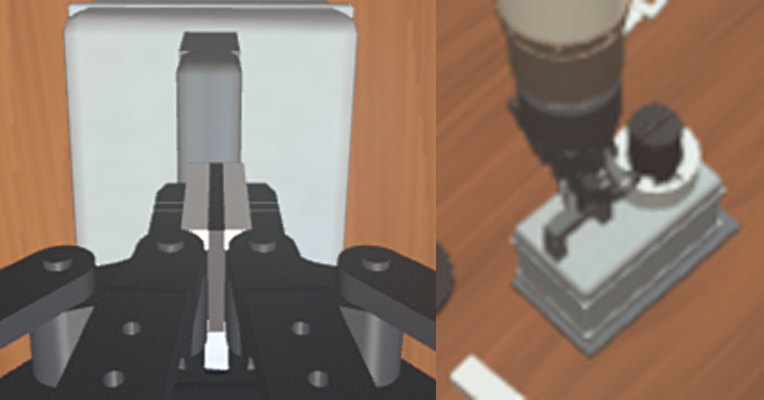

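```bash
python3 - <<'E'
from h import *
p,d,c=load("w2"); P=cloud(d,c)
for (a,b,e,f) in((150,215,245,330),(420,490,245,330)):
    S=P[e:f,a:b].reshape(-1,3); S=S[S[:,2]>250]; i=np.argsort(S[:,2])[:40]; print("w2 lowest finger z",S[i[[0,20,39]]].round(1), "TCP z 330.2")
p,d,c=load("w3"); P=cloud(d,c)
S=P[236:300,296:345].reshape(-1,3); S=S[(S[:,2]>149)]; i=np.argsort(S[:,2])[:60]; print(S[i[::12]].round(1))
E
```

```text
w2 lowest finger z [[534.7  57.8 371.6]
 [535.2  63.6 373.6]
 [535.6  67.3 374.2]] TCP z 330.2
w2 lowest finger z [[449.2  67.5 371.3]
 [450.6  79.2 372.3]
 [450.2  74.3 372.9]] TCP z 330.2
[[484.3 -26.6 151.4]
 [485.5 -27.2 152.6]
 [476.6 -26.4 153.1]
 [488.5 -27.2 153.4]
 [472.5 -22.2 153.8]]
```

The fingertips measure about 29 mm short of the reported TCP: shut tips sit at z≈150 with TCP at 119, open tips at TCP+41. So they closed just above the handle without touching it. I'll reopen, go 28 mm lower and grip, watching force and width.

Emit:
arm_command(increments=[[[0,0,0],[0,0,2],0],[[0,0,0],[0,0,2],0],[[0,0,0],[0,0,2],0],[[0,0,0],[0,0,2],0],[[0,0,0],[0,0,2],0]])

```text
clock: 3.8
position: [483.9, -15.5, 121.2]
ee_rot: [-0.484, 0.516, 0.484, 0.515]
contact_force: [0.0, -0.1, -0.8]
gripper_width: 72.1
```

Emit:
arm_command(increments=[[[0,0,0],[0,-2,0],0],[[0,0,0],[0,-2,0],0],[[0,0,0],[0,-2,-10],0],[[0,0,0],[0,-2,-20],0],[[0,0,0],[0,-2,-29],0]])

```text
clock: 4.3
position: [483.3, -17.6, 90.9]
ee_rot: [-0.484, 0.517, 0.484, 0.514]
contact_force: [-0.2, 0.5, -0.3]
gripper_width: 85.4
```

Emit:
arm_command(increments=[[[0,0,0],[0,0,0],1],[[0,0,0],[0,0,0],1],[[0,0,0],[0,0,0],1],[[0,0,0],[0,0,0],1],[[0,0,0],[0,0,0],1]])

```text
clock: 4.8
position: [484.7, -17.4, 91.6]
ee_rot: [-0.484, 0.516, 0.484, 0.515]
contact_force: [1.6, -0.8, -3.7]
gripper_width: 14.7
```

Gripped: width 14.7 on a 16 mm bar. Handle route: (484.7,−17.4) → pre-entry (619,69) with +13.4° → straight along the block axis (−0.169,0.986).

Emit:
arm_command(increments=[[[0,0,1],[6,4,0],1],[[0,0,2.5],[20,13,0],1],[[0,0,4],[36,23,0],1],[[0,0,5.5],[52,33,0],1],[[0,0,6.7],[67,43,0],1]])

```text
clock: 5.3
position: [550.3, 25.0, 91.3]
ee_rot: [-0.513, 0.488, 0.514, 0.484]
contact_force: [-4.3, -3.7, 3.8]
gripper_width: 15.8
```

```bash
python3 - <<'E'
from h import *
now(); plan([618.9,68.7,91.5],189.7)
p,d,c=load("top0")
print("thinner cap",ray(c,254,140,148),"tin rim",ray(c,306,137,90))
E
```

```text
t 5.3 pos [550.3  25.   91.3] psi -176.8 down [-0.005 -0.003 -1.   ] q [ 0.34  0.37 -0.32  0.   -0.88 -0.29] F [-4.3 -3.7  3.8] w 15.8
rotvec [ 0.2 -0.3  6.5] shift [68.6 43.7  0.2]
thinner cap [742.29669549 195.08285035 148.        ] tin rim [775.9070903   28.16407228  90.        ]
```

Emit:
arm_command(increments=[[[0,0,1.5],[14,9,0],1],[[0,0,3],[30,19,0],1],[[0,0,4.5],[48,30,0],1],[[0,0,6],[62,39,0],1],[[0,0,6.6],[69,44,0],1]])

```text
clock: 5.8
position: [619.2, 68.6, 91.5]
ee_rot: [-0.541, 0.458, 0.542, 0.452]
contact_force: [-4.8, -3.6, 4.7]
gripper_width: 15.0
```

```bash
python3 - <<'E'
from h import *
now()
B=np.array([572.4,340.8]);a=np.radians(99.7);x=np.array([np.cos(a),np.sin(a)])
for n in("scene","top"):
    p,d,c=shot(n,n+"5")
    P=cloud(d,c); X,Y,Z=P[...,0],P[...,1],P[...,2]
    box=(X>500)&(X<720)&(Y>20)&(Y<250)
    for lo,hi,zz in((170,190,177),(98,112,105),(126,140,134)):
        m=(box&(Z>lo)&(Z<hi)).astype(np.uint8); k,l,s,ce=cv2.connectedComponentsWithStats(m); i=1+np.argmax(s[1:,4]); v,u=np.where(l==i)
        Q=np.array([ray(c,q,b,zz) for q,b in zip(u,v)])[:,:2].astype(np.float32); r=cv2.minAreaRect(Q); print(n,zz,s[i,4],np.round(r[0],1),np.round(r[1],1),round(r[2],1))
E
```

```text
t 5.8 pos [619.2  68.6  91.5] psi -170.1 down [-0.007 -0.006 -1.   ] q [ 0.37  0.48 -0.14  0.   -0.96 -0.2 ] F [-4.8 -3.6  4.7] w 15.0
scene 177 65 [648.6  65.6] [34.8 27. ] 44.9
scene 105 427 [621.4  71.4] [91.7 86.4] 10.7
scene 134 60 [633.  164.9] [16.6 61.5] 21.2
top 177 133 [599.5 156.3] [34.3 43.4] 23.4
top 105 476 [608.8 116.5] [ 87.4 164.9] 10.1
top 134 176 [596.9 156. ] [59.2 74.4] 19.9
```

Emit:
arm_command(increments=[[[0,0,0],[-1,8,0],1],[[0,0,0],[-4,24,0],1],[[0,0,0],[-7,40,0],1],[[0,0,0],[-9.5,55,0],1],[[0,0,0],[-11,65,0],1]])

```text
clock: 6.4
position: [608.7, 135.7, 91.3]
ee_rot: [-0.541, 0.457, 0.541, 0.453]
contact_force: [-0.0, -4.6, 0.4]
gripper_width: 15.2
```

Emit:
arm_command(increments=[[[0,0,0],[-1,7,0],1],[[0,0,0],[-3,16,0],1],[[0,0,0],[-4.5,26,0],1],[[0,0,0],[-6,36,0],1],[[0,0,0],[-7.5,44,0],1]])

```text
clock: 6.9
position: [601.1, 180.5, 91.3]
ee_rot: [-0.541, 0.457, 0.541, 0.453]
contact_force: [0.7, -4.7, 0.3]
gripper_width: 15.2
```

```bash
python3 - <<'E'
from h import *
st=now(); plan([597.8,192,91.5],-170.3)
E
```

```text
t 6.9 pos [601.1 180.5  91.3] psi -170.1 down [-0.004 -0.004 -1.   ] q [ 0.55  0.48 -0.13  0.   -0.96 -0.38] F [ 0.7 -4.7  0.3] w 15.2
rotvec [ 0.2 -0.2 -0.2] shift [-3.3 11.5  0.2]
```

Emit:
arm_command(increments=[[[0,0,0],[-0.5,3,0],1],[[0,0,0],[-1,6,0],1],[[0,0,0],[-1.5,8,0],1],[[0,0,0],[-1.7,9.5,0],1],[[0,0,0],[-1.7,10,0],1]])

```text
clock: 7.4
position: [599.3, 190.3, 91.3]
ee_rot: [-0.541, 0.457, 0.541, 0.453]
contact_force: [0.3, -4.2, 1.0]
gripper_width: 14.9
```

Emit:
arm_command(increments=[[[0,0,0],[0,0.7,0],1],[[0,0,0],[-0.2,1.4,0],1],[[0,0,0],[-0.3,2.1,0],1],[[0,0,0],[-0.4,2.8,0],1],[[0,0,0],[-0.5,3,0],1]])

```text
clock: 7.9
position: [598.9, 193.4, 91.3]
ee_rot: [-0.541, 0.457, 0.541, 0.453]
contact_force: [0.6, -4.2, 0.8]
gripper_width: 14.8
```

Still only drag force (4 N), no back contact yet; continuing gently.

Emit:
arm_command(increments=[[[0,0,0],[-0.2,1,0],1],[[0,0,0],[-0.3,2,0],1],[[0,0,0],[-0.5,3,0],1],[[0,0,0],[-0.6,3.5,0],1],[[0,0,0],[-0.7,4,0],1]])

```text
clock: 8.4
position: [598.7, 196.3, 92.0]
ee_rot: [0.542, -0.457, -0.541, -0.452]
contact_force: [2.5, -9.9, 3.7]
gripper_width: 15.1
```

Emit:
arm_command(increments=[[[0,0,0],[-0.2,1,0],1],[[0,0,0],[-0.3,2,-0.5],1],[[0,0,0],[-0.3,2,-0.5],1],[[0,0,0],[-0.3,2,-0.5],1],[[0,0,0],[-0.3,2,-0.5],1]])

```text
clock: 8.9
position: [598.7, 196.4, 92.3]
ee_rot: [0.543, -0.458, -0.54, -0.452]
contact_force: [1.4, -9.3, 2.2]
gripper_width: 15.0
```

Stopped firmly at the back face (push rises, no advance). Release and rise for a look.

Emit:
arm_command(increments=[[[0,0,0],[0,0,-0.5],0.8],[[0,0,0],[0,0,-0.5],0.4],[[0,0,0],[0,0,-0.5],0],[[0,0,0],[0,0,-0.5],0],[[0,0,0],[0,0,-0.5],0]])

```text
clock: 9.4
position: [598.6, 197.0, 91.7]
ee_rot: [0.543, -0.458, -0.54, -0.452]
contact_force: [0.6, -0.2, 0.2]
gripper_width: 74.1
```

Emit:
arm_command(increments=[[[0,0,0],[0,0,10],0],[[0,0,0],[0,0,35],0],[[0,0,0],[-2,15,80],0],[[0,0,0],[-5,45,125],0],[[0,0,0],[-9,85,150],0]])

```text
clock: 9.9
position: [590.9, 280.9, 246.4]
ee_rot: [0.543, -0.456, -0.539, -0.454]
contact_force: [1.3, 0.6, -0.4]
gripper_width: 85.5
```

Emit:
arm_command(increments=[[[0,0,0],[-3,20,20],0],[[0,0,0],[-5,30,30],0],[[0,0,0],[-5,30,30],0],[[0,0,0],[-5,30,30],0],[[0,0,0],[-5,30,30],0]])

```text
clock: 10.4
position: [585.5, 309.3, 274.5]
ee_rot: [0.542, -0.458, -0.539, -0.453]
contact_force: [-1.0, -0.3, -0.1]
gripper_width: 85.1
```

```bash
python3 - <<'E'
from h import *
now()
p,d,c=shot("wrist","w6"); P=cloud(d,c); X,Y,Z=P[...,0],P[...,1],P[...,2]
box=(X>480)&(X<700)&(Y>100)&(Y<420)
for lo,hi,zz in((20,32,26),(98,115,105),(128,138,134),(140,158,148),(165,190,177)):
    m=(box&(Z>lo)&(Z<hi)).astype(np.uint8); k,l,s,ce=cv2.connectedComponentsWithStats(m)
    for i in range(1,k):
        if s[i,4]<200: continue
        v,u=np.where(l==i); Q=np.array([ray(c,a,b,zz) for a,b in zip(u,v)])[:,:2].astype(np.float32)
        r=cv2.minAreaRect(Q); print(zz,s[i],"zmed",np.median(Z[l==i]).round(1),"rect",np.round(r[0],1),np.round(r[1],1),round(r[2],1))
E
```

```text
t 10.4 pos [585.5 309.3 274.5] psi -170.2 down [-0.001 -0.008 -1.   ] q [ 0.73  0.42  0.24  0.01 -1.4  -0.56] F [-1.  -0.3 -0.1] w 85.1
26 [ 252   97  144  126 5810] zmed 24.9 rect [579.  306.3] [168.3 154.3] 9.7
105 [ 275   12  100  177 9806] zmed 103.7 rect [590.8 240.5] [ 90.1 162. ] 9.9
105 [290 126  29  28 344] zmed 103.8 rect [608.2 274.1] [37.3 16. ] 58.4
134 [ 284  112   83   82 2167] zmed 132.8 rect [583.2 282.3] [74.6 73.4] 9.7
148 [ 316    3   20   85 1662] zmed 146.5 rect [598.3 195.6] [15.5 62.4] 9.6
177 [ 298  131   57   58 2456] zmed 176.0 rect [582.9 282.2] [44.  44.2] 54.2
```

View pics/w6.png

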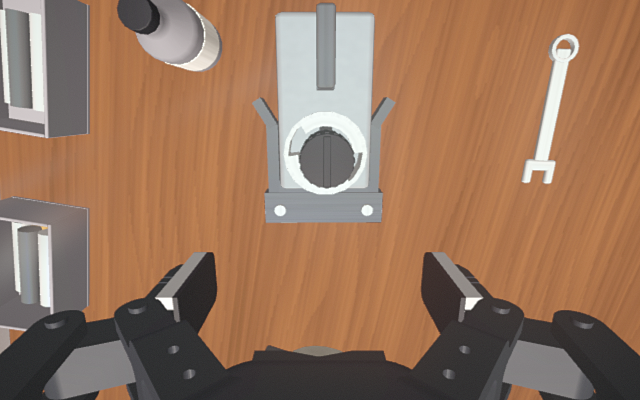

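Can seated: toe at block x≈+2.5±3 mm, y≈0, yaw equal to the block's to 0.2°, level. The picture shows the toe under the bar at (322,205), cap at (327,160). Now grip the cap at (583,282), with real tips kept above the collar (TCP z≈113).

Emit:
arm_command(increments=[[[0,0,0],[-1,-10,-15],0],[[0,0,0],[-2.5,-27,-40],0],[[-0.3,0,0],[-2.5,-27,-80],0],[[-0.3,0,0],[-2.5,-27,-115],0],[[-0.3,0,0],[-2.5,-27,-125],0]])

```text
clock: 10.95
position: [580.5, 279.5, 144.3]
ee_rot: [0.542, -0.463, -0.538, -0.449]
contact_force: [0.4, 0.2, -0.0]
gripper_width: 85.6
```

```bash
python3 - <<'E'
from h import *
now(); plan([583,282.2,113],-170.2)
E
```

```text
t 10.95 pos [580.5 279.5 144.3] psi -170.4 down [-0.009 -0.019 -1.   ] q [ 0.7   0.47 -0.01  0.01 -1.11 -0.54] F [ 0.4  0.2 -0. ] w 85.6
rotvec [ 1.1 -0.5  0.2] shift [  2.5   2.7 -31.3]
```

Emit:
arm_command(increments=[[[1.1,-0.5,0],[2.5,2.7,-15],0],[[1.1,-0.5,0],[2.5,2.7,-31],0],[[1.1,-0.5,0],[2.5,2.7,-31],0.5],[[1.1,-0.5,0],[2.5,2.7,-31],1],[[1.1,-0.5,0],[2.5,2.7,-31],1]])

```text
clock: 11.45
position: [584.0, 282.6, 115.1]
ee_rot: [0.54, -0.455, -0.54, -0.457]
contact_force: [-2.3, -1.8, 1.7]
gripper_width: 43.8
```

Emit:
arm_command(increments=[[[0,0,0],[0,0,0],1],[[0,0,0],[0,0,0],1],[[0,0,0],[0,0,0],1],[[0,0,0],[0,0,0],1],[[0,0,0],[0,0,0],1]])

```text
clock: 11.95
position: [584.0, 282.7, 115.4]
ee_rot: [0.541, -0.455, -0.54, -0.457]
contact_force: [-0.9, -0.3, 0.9]
gripper_width: 42.5
```

```bash
python3 - <<'E'
from h import *
now(); p,d,c=shot("wrist","w7"); P=cloud(d,c)
cv2.imwrite("pics/w7c.png",cv2.resize(p[120:400,160:480],None,fx=1.8,fy=1.8))
E
```

```text
t 11.95 pos [584.  282.7 115.4] psi -170.3 down [ 0.002  0.002 -1.   ] q [ 0.7   0.49 -0.05  0.   -1.03 -0.53] F [-0.9 -0.3  0.9] w 42.5
```

View pics/w7c.png

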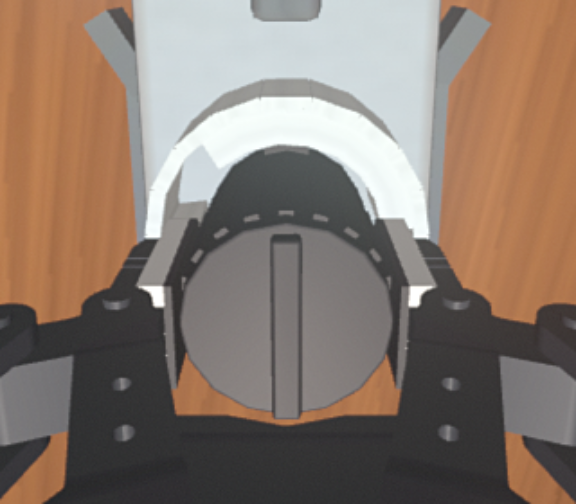

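The pads hold the cap on both sides just below its top, bar along the can's axis. Press now.

Emit:
arm_command(increments=[[[0,0,0],[0,0,-2],1],[[0,0,0],[0,0,-4],1],[[0,0,0],[0,0,-6],1],[[0,0,0],[0,0,-7],1],[[0,0,0],[0,0,-7],1]])

```text
clock: 12.5
position: [584.1, 282.8, 110.7]
ee_rot: [0.541, -0.455, -0.54, -0.457]
contact_force: [-3.9, -0.3, 9.7]
gripper_width: 42.4
```

Emit:
arm_command(increments=[[[0,0,0],[0,0,-3],1],[[0,0,0],[0,0,-4.5],1],[[0,0,0],[0,0,-4.5],1],[[0,0,4],[0,0,-4.5],1],[[0,0,8],[0,0,-4.5],1]])

```text
clock: 13.0
position: [585.6, 283.5, 109.5]
ee_rot: [0.573, -0.413, -0.57, -0.419]
contact_force: [-1.3, 0.1, 10.0]
gripper_width: 42.6
```

```bash
python3 - <<'E'
from h import *
st=now(); print(st["wrist_torque"])
E
```

```text
t 13.0 pos [585.6 283.5 109.5] psi -162.1 down [ 0.008  0.004 -1.   ] q [ 0.7   0.5  -0.06  0.   -1.01 -0.39] F [-1.3  0.1 10. ] w 42.6
[-0.06641837  0.60904357 -0.02871368]
```

Emit:
arm_command(increments=[[[0,0,7],[-0.5,-0.3,-4],1],[[0,0,14],[-0.5,-0.3,-4],1],[[0,0,21],[-0.5,-0.3,-4],1],[[0,0,28],[-0.5,-0.3,-4],1],[[0,0,32],[-0.5,-0.3,-4],1]])

```text
clock: 13.5
position: [587.4, 284.6, 109.3]
ee_rot: [0.667, -0.236, -0.663, -0.245]
contact_force: [-0.9, 2.2, 10.4]
gripper_width: 42.7
```

```bash
python3 - <<'E'
from h import *
st=now(); print(st["wrist_torque"]); plan([584,282.7,108.5],-129)
p,d,c=shot("wrist","w8"); cv2.imwrite("pics/w8c.png",p[100:400,130:510])
E
```

```text
t 13.5 pos [587.4 284.6 109.3] psi -129.8 down [ 0.011  0.011 -1.   ] q [ 0.7   0.5  -0.06 -0.   -1.    0.18] F [-0.9  2.2 10.4] w 42.7
[ 0.22574487  0.51247446 -0.06527197]
rotvec [-0.6  0.6  0.8] shift [-3.4 -1.9 -0.8]
```

View pics/w8c.png

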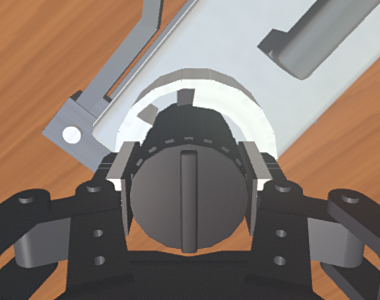

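The bar is still aligned with the gripper, so the cap is turning with it (about 40° so far). Continuing to ~69°.

Emit:
arm_command(increments=[[[-0.4,0.4,7],[-1,-0.5,-4],1],[[-0.6,0.6,14],[-2,-1,-4],1],[[-0.6,0.6,21],[-2,-1,-4],1],[[-0.6,0.6,27],[-2,-1,-4],1],[[-0.6,0.6,29],[-2,-1,-4],1]])

```text
clock: 14.05
position: [587.2, 284.6, 108.8]
ee_rot: [0.705, -0.063, -0.704, -0.066]
contact_force: [-2.2, 0.6, 10.8]
gripper_width: 42.8
```

```bash
python3 - <<'E'
from h import *
st=now(); print(st["wrist_torque"])
E
```

```text
t 14.05 pos [587.2 284.6 108.8] psi -100.5 down [ 0.002  0.004 -1.   ] q [ 0.7   0.5  -0.05 -0.   -1.02  0.69] F [-2.2  0.6 10.8] w 42.8
[-0.07172672  0.70855804 -0.06499093]
```

Emit:
arm_command(increments=[[[0,0,2.5],[-0.5,-0.5,-3.5],1],[[0,0,5],[-0.5,-0.5,-3.5],1],[[0,0,7],[-0.5,-0.5,-3.5],1],[[0,0,7],[-0.5,-0.5,-3.5],1],[[0,0,7],[-0.5,-0.5,-3.5],1]])

```text
clock: 14.55
position: [587.5, 284.1, 108.5]
ee_rot: [0.708, -0.019, -0.705, -0.023]
contact_force: [-3.5, -1.7, 10.2]
gripper_width: 42.7
```

```bash
python3 - <<'E'
from h import *
st=now(); print(st["wrist_torque"])
E
```

```text
t 14.55 pos [587.5 284.1 108.5] psi -93.4 down [ 0.004  0.005 -1.   ] q [ 0.7   0.5  -0.05 -0.   -1.01  0.81] F [-3.5 -1.7 10.2] w 42.7
[-0.41098794  1.07441644 -0.00386458]
```

Emit:
arm_command(increments=[[[0,0,0],[0,0,2],1],[[0,0,0],[0,0,5],1],[[0,0,0],[0,0,8],1],[[0,0,0],[0,0,11],1],[[0,0,0],[0,0,14],1]])

```text
clock: 15.05
position: [587.2, 283.8, 121.8]
ee_rot: [0.708, -0.02, -0.706, -0.023]
contact_force: [0.3, -0.7, -2.4]
gripper_width: 42.8
```

Turned ~77°, and the cap rises freely above its start height (F only −2.4 N). Continue lifting.

Emit:
arm_command(increments=[[[0,0,0],[0,0,4],1],[[0,0,0],[0,0,8],1],[[0,0,0],[0,0,14],1],[[0,0,0],[0,0,22],1],[[0,0,0],[0,0,30],1]])

```text
clock: 15.55
position: [587.4, 284.0, 152.8]
ee_rot: [0.708, -0.02, -0.705, -0.023]
contact_force: [-0.3, 0.9, -0.6]
gripper_width: 42.5
```

```bash
python3 - <<'E'
from h import *
st=now()
p,d,c=shot("wrist","w9"); P=cloud(d,c); X,Y,Z=P[...,0],P[...,1],P[...,2]
m=(Z>140)&(Z<158)&(X>560)&(X<640)&(Y>130)&(Y<250)
v,u=np.where(m); Q=np.array([ray(c,a,b,148) for a,b in zip(u,v)])[:,:2].astype(np.float32); r=cv2.minAreaRect(Q); print("handle",np.round(r[0],1),np.round(r[1],1),r[2], "was 598.3 195.6")
cv2.imwrite("pics/w9c.png",p[60:400,100:540])
E
```

```text
t 15.55 pos [587.4 284.  152.8] psi -93.4 down [ 0.004  0.005 -1.   ] q [ 0.7   0.46  0.01 -0.   -1.11  0.81] F [-0.3  0.9 -0.6] w 42.5
handle [600.4 197.4] [17.2 63.7] 9.875667572021484 was 598.3 195.6
```

View pics/w9c.png

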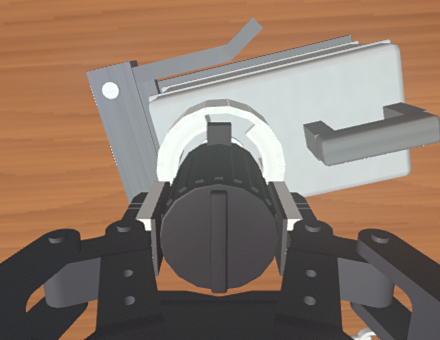

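Cap is clear of the can (underside ≈ z 156 in can frame), with the can still home. Now raise and carry to the tray at ≈(579,−268).

Emit:
arm_command(increments=[[[0,0,0],[0,0,25],1],[[0,0,0],[0,-15,50],1],[[0,0,0],[0,-50,60],1],[[0,0,0],[0,-95,60],1],[[0,0,0],[-1,-140,60],1]])

```text
clock: 16.1
position: [587.4, 143.6, 215.6]
ee_rot: [0.71, -0.018, -0.704, -0.023]
contact_force: [1.4, 0.0, -0.6]
gripper_width: 42.8
```

Emit:
arm_command(increments=[[[0,0,0],[-1,-45,0],1],[[0,0,0],[-2,-90,0],1],[[0,0,0],[-3,-135,0],1],[[0,0,0],[-4,-180,0],1],[[0,0,0],[-5,-225,0],1]])

```text
clock: 16.6
position: [582.3, -83.1, 216.4]
ee_rot: [0.71, -0.018, -0.703, -0.023]
contact_force: [0.9, 0.3, 0.4]
gripper_width: 43.0
```

Emit:
arm_command(increments=[[[0,0,0],[0,-40,0],1],[[0,0,0],[0,-80,0],1],[[0,0,0],[0,-120,0],1],[[0,0,0],[0,-150,0],1],[[0,0,0],[0,-150,0],1]])

```text
clock: 17.1
position: [581.9, -236.5, 216.3]
ee_rot: [0.71, -0.02, -0.703, -0.025]
contact_force: [-0.7, 1.0, -1.2]
gripper_width: 42.5
```

```bash
python3 - <<'E'
from h import *
now()
p,d,c=shot("wrist","w10"); P=cloud(d,c); X,Y,Z=P[...,0],P[...,1],P[...,2]
b=(X>480)&(X<720)&(Y<-180)&(Y>-380)
m=(b&(Z>8)&(Z<22)).astype(np.uint8); v,u=np.where(m); print(len(u))
Q=np.array([ray(c,a,e,14) for a,e in zip(u,v)])[:,:2].astype(np.float32); r=cv2.minAreaRect(Q); print("wrist tray",r)
for n in("top","scene"):
    p,d,c=load(n+"0"); g=p.astype(int); 
    # bright patch on bench plane
    m=((g.min(2)>165)).astype(np.uint8); k,l,s,ce=cv2.connectedComponentsWithStats(m)
    for i in range(1,k):
        if s[i,4]<600: continue
        v,u=np.where(l==i); Q=np.array([ray(c,a,e,14) for a,e in zip(u,v)])[:,:2].astype(np.float32); r=cv2.minAreaRect(Q); print(n,np.round(r[0]),np.round(r[1]),round(r[2],1))
E
```

```text
t 17.1 pos [ 581.9 -236.5  216.3] psi -93.6 down [ 0.01   0.006 -1.   ] q [-0.13  0.38  0.04 -0.01 -1.22  1.64] F [-0.7  1.  -1.2] w 42.5
1182
wrist tray ((578.099609375, -267.61175537109375), (129.2328643798828, 129.24183654785156), 84.34684753417969)
top [ 575. -265.] [131. 127.] 84.3
top [16.  4.] [160. 196.] 3.9
scene [ 679. 1188.] [918.  18.] 0.1
scene [ 634. 1075.] [ 54. 697.] 88.0
scene [448. 885.] [265. 147.] 78.0
scene [871. 851.] [591.  75.] 0.0
scene [1033.  968.] [ 62. 297.] 89.4
scene [23. -9.] [199. 165.] 61.4
scene [1143.  291.] [ 472. 1097.] 9.7
scene [447.  80.] [190. 104.] 86.2
scene [ 580. -266.] [130. 132.] 84.3
scene [ 772. -207.] [226.  58.] 85.3
scene [ 341. -672.] [157. 198.] 10.1
scene [ 250. -828.] [380. 178.] 19.7
scene [ 466. -653.] [ 55. 177.] 17.2
scene [ 929. -249.] [136.  93.] 89.9
```

Tray centre (578,−267.5), size 129 mm, agreed by the scene view. I'll go above it, descend most of the way, and measure the cap's top height.

Emit:
arm_command(increments=[[[-0.3,0.5,0],[-2,-15,0],1],[[-0.3,0.5,0],[-3.5,-31,-20],1],[[-0.3,0.5,0],[-3.5,-31,-60],1],[[-0.3,0.5,0],[-3.5,-31,-105],1],[[-0.3,0.5,0],[-3.5,-31,-140],1]])

```text
clock: 17.65
position: [577.7, -265.0, 74.3]
ee_rot: [-0.707, 0.021, 0.707, 0.022]
contact_force: [-0.2, 0.2, -1.4]
gripper_width: 42.6
```

```bash
python3 - <<'E'
from h import *
st=now(); plan([578.3,-267.5,0],-93.6)
p,d,c=shot("wrist","w11"); P=cloud(d,c); X,Y,Z=P[...,0],P[...,1],P[...,2]
z=st["position"][2]
m=(np.hypot(X-578,Y+267)<20)&(Z>z+40)&(Z<z+75); print(m.sum(),"cap top-TCP",np.percentile(Z[m]-z,[10,50,90]), "xy",np.round(P[m][:,:2].mean(0),1))
E
```

```text
t 17.65 pos [ 577.7 -265.    74.3] psi -93.5 down [-0.     0.002 -1.   ] q [-0.18  0.51 -0.13 -0.   -0.93  1.69] F [-0.2  0.2 -1.4] w 42.6
rotvec [-0.1 -0.  -0.1] shift [  0.6  -2.5 -74.3]
9452 cap top-TCP [59.39692151 60.55826005 64.25436376] xy [ 580.  -267.4]
```

Emit:
arm_command(increments=[[[0,0,0],[0,-2,-25],1],[[0,0,0],[0,-2,-45],1],[[0,0,0],[0,-2,-58],1],[[0,0,0],[0,-2,-66],1],[[0,0,0],[0,-2,-69],1]])

```text
clock: 18.2
position: [573.9, -265.3, -0.6]
ee_rot: [-0.703, 0.019, 0.711, 0.024]
contact_force: [-3.2, 2.6, 10.1]
gripper_width: 42.6
```

Emit:
arm_command(increments=[[[0,0,0],[0,0,-1],1],[[0,0,0],[0,0,-2],1],[[0,0,0],[0,0,-3],1],[[0,0,0],[0,0,-4],1],[[0,0,0],[0,0,-4.5],1]])

```text
clock: 18.7
position: [575.0, -265.5, -0.7]
ee_rot: [-0.704, 0.019, 0.71, 0.023]
contact_force: [-5.9, 3.8, 16.6]
gripper_width: 42.7
```

Cap is on the tray floor (z as predicted, 10–17 N). Relieve and release.

Emit:
arm_command(increments=[[[0,0,0],[0,0,0.3],1],[[0,0,0],[0,0,0.5],0.8],[[0,0,0],[0,0,0.5],0.4],[[0,0,0],[0,0,0.5],0],[[0,0,0],[0,0,0.5],0]])

```text
clock: 19.2
position: [574.8, -265.5, -0.7]
ee_rot: [-0.703, 0.019, 0.71, 0.023]
contact_force: [-0.5, -0.1, 0.2]
gripper_width: 78.3
```

Emit:
arm_command(increments=[[[0,0,0],[0,0,1],0],[[0,0,0],[0,0,10],0],[[0,0,0],[0,0,40],0],[[0,0,0],[0,0,85],0],[[0,0,0],[0,0,130],0]])

```text
clock: 19.7
position: [574.4, -265.5, 130.9]
ee_rot: [-0.703, 0.019, 0.711, 0.023]
contact_force: [1.1, -0.5, -0.0]
gripper_width: 84.9
```

Emit:
arm_command(increments=[[[0,0,0],[-30,0,40],0],[[0,0,0],[-60,0,80],0],[[0,0,0],[-90,0,100],0],[[0,0,0],[-100,0,100],0],[[0,0,0],[-100,0,100],0]])

```text
clock: 20.2
position: [473.4, -265.5, 232.1]
ee_rot: [-0.704, 0.02, 0.71, 0.023]
contact_force: [-0.7, 0.8, -0.3]
gripper_width: 85.8
```

```bash
python3 - <<'E'
from h import *
now()
p,d,c=shot("wrist","w12"); P=cloud(d,c); X,Y,Z=P[...,0],P[...,1],P[...,2]
def rect(c,m,zz):
    v,u=np.where(m); 
    if len(u)<20: return None
    Q=np.array([ray(c,a,e,zz) for a,e in zip(u,v)])[:,:2].astype(np.float32); r=cv2.minAreaRect(Q); return len(u),np.round(r[0],1),np.round(r[1],1),round(r[2],1)
m=(Z>50)&(Z<75)&(np.hypot(X-578,Y+267)<60)
print("cap",rect(c,m,61),np.median(Z[m]))
t=m&(np.abs(Z-np.median(Z[m]))<6); A=np.c_[P[t][:,:2]-[578,-267],np.ones(t.sum())]; print("tilt",np.linalg.lstsq(A,P[t][:,2],rcond=None)[0])
q,d,c=shot("scene","s12"); P=cloud(d,c); X,Y,Z=P[...,0],P[...,1],P[...,2]
p0,d0,c0=load("scene0"); diff=np.abs(q.astype(int)-p0).max(2)
print("can top",rect(c,(Z>98)&(Z<112)&(X>500)&(X<700)&(Y>120)&(Y<350),105),"handle",rect(c,(Z>141)&(Z<156)&(X>560)&(X<650)&(Y>130)&(Y<240),148))
cv2.imwrite("pics/f12.png",np.vstack([cv2.resize(p,(480,300)),cv2.resize(q,(480,300))]))
E
```

```text
t 20.2 pos [ 473.4 -265.5  232.1] psi -93.5 down [-0.009  0.005 -1.   ] q [-0.21  0.23 -0.14 -0.   -1.21  1.73] F [-0.7  0.8 -0.3] w 85.8
cap (1881, array([ 573.6, -266.3]), array([44.2, 44.1]), 25.1) 59.994363145693114
tilt [ 2.30852941e-03 -4.14135787e-03  6.03788176e+01]
can top (778, array([594. , 239.4]), array([ 91.1, 173. ]), 9.8) handle (95, array([602.5, 191.5]), array([16.4, 66.2]), 10.1)
```

View pics/f12.png

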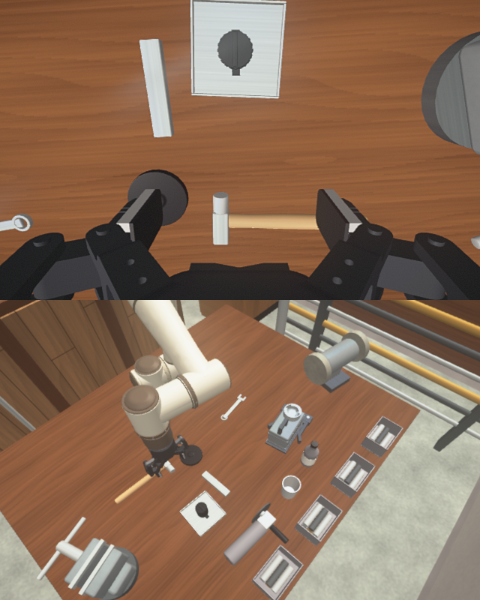

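Cap stands upright in the tray: top at z≈60, tilt below 0.005, (573.6,−266.3) against tray centre (578,−267.5). Bystanders are unmoved. One last check: the can against the block from frame w9, taken after the lift, compared with w6.

```bash
python3 - <<'E'
from h import *
x=np.array([np.cos(np.radians(99.7)),np.sin(np.radians(99.7))]); y=np.array([-x[1],x[0]])
for f,hn,(u,v) in(("w6",(598.3,195.6),(280,210)),("w9",(600.4,197.4),(211,150))):
    p,d,c=load(f); g=p[v-12:v+13,u-12:u+13].min(2); w=(g>190); b,a=np.where(w); b=b.mean()+v-12; a=a.mean()+u-12
    D=ray(c,a,b,26)[:2]-np.array(hn); print(f,w.sum(),"bolt-handle along/across block",D@x,D@y)
p0,d0,c0=load("scene0"); q,d,c=load("s12")
for n,(X,Y,r) in dict(offcut=(531,-145,60),discs=(355,-119,60),hammer=(305,-300,60),thinner=(735,190,50),tin=(760,25,50),grinder=(772,-207,90),wrench=(400,150,80)).items():
    u,v=proj(c,[X,Y,10]).astype(int); k=22; A=p0[v-k:v+k,u-k:u+k].astype(np.float32).mean(2); B=q[v-k:v+k,u-k:u+k].astype(np.float32).mean(2); print(n,(u,v),"shift px",np.round(cv2.phaseCorrelate(A,B)[0],1),"diff",np.abs(A-B).mean().round(1))
E
```

```text
w6 101 bolt-handle along/across block 173.59041316717162 -55.062927504419335
w9 227 bolt-handle along/across block 172.3980217359765 -51.954710789677975
offcut (np.int64(286), np.int64(244)) shift px [0.4 0.6] diff 3.6
discs (np.int64(254), np.int64(205)) shift px [0.8 0.5] diff 8.4
hammer (np.int64(201), np.int64(234)) shift px [0.4 0.4] diff 21.5
thinner (np.int64(403), np.int64(212)) shift px [0.5 0.5] diff 2.0
tin (np.int64(379), np.int64(252)) shift px [0.5 0.5] diff 2.5
grinder (np.int64(332), np.int64(312)) shift px [0.5 0.5] diff 3.2
wrench (np.int64(318), np.int64(163)) shift px [0.5 0. ] diff 22.5
```

The can has not backed out: same to 1.2 mm along the block axis and 3 mm across. Handing in.

```bash
python3 -c "
from h import *
now(); print(arm.job_done())"
```

```text
t 20.3 pos [ 474.4 -265.3  229.9] psi -93.4 down [-0.012  0.006 -1.   ] q [-0.21  0.23 -0.14 -0.   -1.21  1.73] F [ 0.5  0.1 -0.6] w 85.2
the job is handed in; nothing more can be done
None
```

I slid the can home into the block by its handle and pressed the cap about 6 mm at 10–11 N. I turned it about 77° anticlockwise to the stop, lifted it off and stood it in the tray. The job was handed in at about 20.3 s, with the gripper open and clear; no verdict was reported.

**Last checks**
- **Cap:** upright, tilt below 0.005 rad, top at z ≈ 60 mm. It stands about 5 mm from the tray centre.
- **Can:** toe at block x ≈ +2.5 mm (measurement error about ±3 mm), y ≈ 0, yaw within 0.2° of the block. From before the turn to after the lift it shifted 1.2 mm along and 3 mm across, within measurement error.
- **Other things on the bench:** no shift visible in the scene camera. The wrench and hammer regions changed in brightness, so for those two this check is weaker, though both look in place in the picture.

**What disagreed**
- **Fingertips:** they measured about 29 mm short of the reported TCP. My first handle grip therefore closed on nothing just above the bar, without contact. I corrected for it in every later grip.
- **Block position:** the can stopped about 4 mm deeper than my wrist-camera estimate, which the push force confirmed as the back face.
- **Cap set-down:** it touched the tray floor slightly early, at 10–17 N, which did no harm.
- **Pictures:** I viewed all 12, above the planned 8, because of the missed grip.

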